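# Clamp the glass slab with the notched sliding stop

## Robot

A 6-joint arm with a two-finger parallel gripper is mounted at the origin on the work surface. World frame = base frame: x ahead of the robot, y to its left, z up, the work surface at z = 0. Lengths are in m, angles in rad, forces in N, time in s.
With the tool pointing down it reaches from about 0.35 to 0.725 m from the base axis. Payload 6 kg.
Tool frame: the origin (TCP) lies between the finger pads; the fingertips stand 11 mm ahead of it and the grasp point (between the pads) lies 8 mm behind it; z points along the fingers, x is the direction in which the jaws open and shut, and the axes are right-handed (so a half turn about z gives the same grasp; the last joint's range is limited). The gripper opens to 85 mm and grips with 20 to 120 N. Pads are 22 mm wide; open, the fingers measure 114 mm over their backs; the gripper's body (76 mm by 85 mm) begins 54 mm behind the grasp point. The pads swing forward as they close: fully open they stand 13 mm farther back than shut.
Start: joints at [-0.911, 0.04, 0.085, 0, -1.615, -0.334], TCP at [0.192, -0.568, 0.242] pointing down, gripper open.
Joint ranges: [-2.56, 2.56], [-1.29, 2.01], [-1.08, 1.49], [-3.29, 1.98], [-2.81, -0.18], [-2.99, 2.99]. Speed limits (rad/s): [2.57, 2.57, 3.01, 3.14, 3.14, 3.14].

## Interface

Orientations are given as a rotation vector (axis times angle).
In Python, from cell import * gives the robot as it stands.
- The arm moves only by the tool carry_out, never from a script. Its argument "targets" is a list of rows, each an object with "delta_pos": the shift along the world's x, y, z in units of 30 mm (1.0 is 30 mm), a list of three; "rotation": the turn, a rotation vector about the world's x, y, z in units of 10 degrees (1.0 is 10 degrees), a list of three. In form: [{"delta_pos": [tx, ty, tz], "rotation": [wx, wy, wz]}, ...]. A call has exactly 5 rows; each row shifts and turns the commanded pose from where the row before left it; what a row does not reach is not made up. A row lasts 1/8 s, in which the tool goes at most 62.5 mm and 10.7 degrees, less where a joint would pass 70% of its speed; a pose out of reach is approached as far as the arm can. A call is refused whole if a number of a shift passes 1 or a number of a turn 1, either way. A call with a gripper value outside its range is refused whole. "hand" is the opening, from 0 (shut) to 1 (fully open), set as the call begins (left out, the last holds). The fingers move at their own pace and stop on an object; "grip_force" is the grip in N (left out, the last holds). Time passes only in rows, so rows that do not move let the fingers close, or fill a call up. It gives the time, the measured TCP pose, the force and the opening at its end, in the units of the state.
- get_state(): the state, without advancing time (a new reading comes with each control period).
- get_image(name): name is "scene" or "top" or "wrist"; returns a dict with "pixels" (480x640x3 uint8, blue, green, red), "z_map" (480x640 float32, m along the optical axis (not along the pixel's ray), 0 where there is no reading), "fx", "fy", "cx", "cy" (pixels), "T" (4x4, takes a point from camera to world coordinates). Camera axes: x right, y up, looking along -z (the intrinsics and any distortion apply to the point x, -y, -z); pixel columns grow to the right and rows downward; lengths in m; the calibration is good to about 2 mm. A picture is of the moment at which its call begins.
- sign_off(): hands the job in, once; it reports no verdict.
The state is a dict: "clock": time; "joint_positions": joint angles; "joint_vel": joint speeds; "tau": joint torques, N m; "tool_pos": TCP position; "ee_rot": TCP orientation; "force": force on the tool from outside, world axes, zero at the start; "torque": the same for the moment, N m; "width": opening from 0.0 (shut) to 1.0 (fully open).
Only numpy, scipy, OpenCV 4.12 (cv2) and the standard library are available. Lean on these libraries where they do the work, as an engineer would, in place of code of your own. Each camera call takes 0.05 s, during which the arm holds its last target. There are 200 camera calls.

## Task

The glass mulling slab lies loose in its holder. Lift the release bar of the sliding stop and, keeping it up, slide the stop against the slab and on until the slab is pushed home against the wooden fence and the stop's sprung pad is pressed about half way in; then let go so that the bar drops fully into the nearest notch and the stop keeps the slab clamped. Be gentle with the glass, keep the little dish standing on it, and leave the other things where they are.

Things in the scene. Friction and masses are not known exactly. Their poses are not given: they have to be found in the camera images.
- holder: Fixed slab holder: wooden board 200 x 580 x 16 mm (y -280 to +300 mm), two bed strips along y (tops at z 30 mm), a notched steel rail between. Origin on the table under the rail (x 0); +y runs from the sliding stop to the fence. The fence, a fixed wooden bar (170 x 22 x 24 mm) across the strips at the +y end, has its inner face at y 205 to 265 mm: not measured, to be felt or seen.
- slab: Loose glass slab, 160 mm (its x) x 200 mm (its y) x 4 mm, about 0.3 kg, lying on the bed strips between stop and fence, 10 to 105 mm short of the fence. It slides on the strips with 1.5 to 3 N of friction. Fragile. Origin: centre of its underside.
- stop: Sliding stop: dark steel carriage 168 x 64 mm, plate at z 31 to 45 mm. It only slides along the holder's y (about 0.5 N of friction, 220 mm). Origin at its middle on the holder's x 0, z 0 line; axes as the holder's.
- pad_front (a point): Point of the stop, 60 mm ahead (+y) of its origin, z 36 mm: the middle of the face of its rubber pad (120 mm wide) when free. The pad stands on sprung rods and yields up to 18 mm back (this point does not move with it): from 3.4 N on, 6.1 N half way in, 8.8 N fully in, then a hard stop.
- release (a joint): Height of the release bar: 0 down, its blade fully in a notch (at the start in a long parking slot); 0.014 m top of travel. The blade clears the notches above 0.0075. A spring pushes it down, 10 N at 0, 14 N at the top. Notches 8 mm apart; landing on a ridge the blade slips into one beside it, taking the stop along. If it stays perched (above 0.002): lift, shift 2 to 3 mm, let go.
- release_grip (a point): Middle of the release bar: aluminium cross bar 86 mm long (holder's x), 14 mm wide (holder's y), 16 mm high, on two thin uprights 60 mm apart, over the stop's origin, 81 mm above the table when down; 28 mm free below it. Moves with stop and bar. Pinch it from above across the 14 mm; pushing it along y moves the stop.
- dish: small white dish, 54 mm across, 16 mm tall, standing loose on the slab near a corner; it rides along. Origin: centre of its underside.
- muller: upright glass muller (flat-footed grinding pestle), 72 mm foot, 95 mm tall; a bystander, origin at its underside's centre
- jar_tall: lidded glass jar, 68 mm across, 110 mm tall; a bystander, origin at its underside's centre
- jar_low: squat lidded jar of pigment, 60 mm across, 70 mm tall; a bystander, origin at its underside's centre
- mortar: white ceramic mortar bowl, 90 mm across, 55 mm tall; a bystander, origin at its underside's centre
- knife: palette knife lying in front of the holder (robot's side); a bystander, origin at its underside's centre
- brush: brush lying behind the holder's stop end; a bystander, origin at its underside's centre
Mind the look-alikes: they are no part of the job. Several things have the shape of the dish; the one meant has the colours described above.

How it is judged:
By the outcome, as a careful person would: the job done as asked, in the order asked, and still so for the second after the job is handed in, with the robot touching nothing.
It also fails if it takes over 64 s, if anything falls off the work surface, if the arm or the gripper's body presses on something with over 40 N, if the wrist force passes 120 N, or if a joint passes its speed limit or range.

## Working session

There is one attempt and no reset: what is moved stays moved. The work goes in short steps, Python scripts to look and compute and a tool call to move; the robot and the scene stay as the last step left them, time stands still between calls to the robot, and variables do not carry over. Pictures are saved under pics/ and viewed, about 8 in all and at most 12, crops included, and the job is handed in when it is done.

Besides the shell and the picture viewer there is one more tool, called after "Emit:" in YAML: its name, and indented under it one key for each argument. carry_out: Moves the arm, as the interface text tells. Its arguments: {"type":"object","properties":{"targets":{"type":"array"},"hand":{"type":"number"},"grip_force":{"type":"number"}},"required":["targets"]}

```bash
ls; mkdir -p pics; cat > h.py <<'E'
from cell import *
import numpy as np, cv2
def cloud(im):
    z=im["z_map"]; v,u=np.mgrid[0:480,0:640]
    P=np.stack([(u-im["cx"])/im["fx"]*z,-(v-im["cy"])/im["fy"]*z,-z,np.ones_like(z)],-1)
    W=(P@np.array(im["T"]).T)[...,:3]; W[z==0]=np.nan
    return W
E
python3 - <<'E'
from h import *
for n in ("scene","top"):
    im=get_image(n); cv2.imwrite(f"pics/{n}1.png",im["pixels"]); np.savez(f"{n}1.npz",**{k:np.array(v) for k,v in im.items()})
    print(n,im.keys(),im["fx"],np.round(im["T"],3).tolist())
s=get_state(); print(s)
E
```

```text
pics
scene dict_keys(['pixels', 'z_map', 'fx', 'fy', 'cx', 'cy', 'T']) 445.0798661646167 [[0.525, -0.65, 0.549, 0.979], [0.851, 0.39, -0.352, -0.175], [0.015, 0.652, 0.758, 0.68], [0.0, 0.0, 0.0, 1.0]]
top dict_keys(['pixels', 'z_map', 'fx', 'fy', 'cx', 'cy', 'T']) 474.6156893967513 [[0.0, 0.997, -0.074, 0.499], [-1.0, 0.0, -0.004, 0.091], [-0.004, 0.074, 0.997, 1.073], [0.0, 0.0, 0.0, 1.0]]
{'clock': 0.1, 'joint_positions': array([-9.11319033e-01,  4.07637999e-02,  8.39088118e-02, -4.29513477e-04,
       -1.61547760e+00, -3.33693524e-01]), 'joint_vel': array([ 0.00017576, -0.00128329,  0.00345436,  0.0026374 , -0.00061781,
        0.00104729]), 'tau': array([-3.83450548e-03, -3.69347763e+01,  3.48280478e+01,  6.95177481e+00,
       -4.61930831e-03,  3.09650750e-05]), 'tool_pos': array([ 0.1920193 , -0.56815568,  0.24136668]), 'ee_rot': array([-1.83096668e+00, -2.55121158e+00, -1.33283859e-03]), 'force': array([-0.13570096,  0.46151203,  0.91016048]), 'torque': array([ 0.02163389, -0.02006856,  0.01962159]), 'width': 0.9998760140438708}
```

View pics/top1.png

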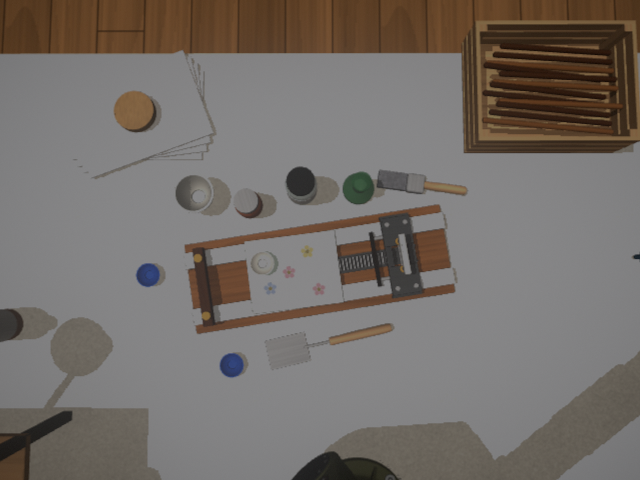

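View pics/scene1.png

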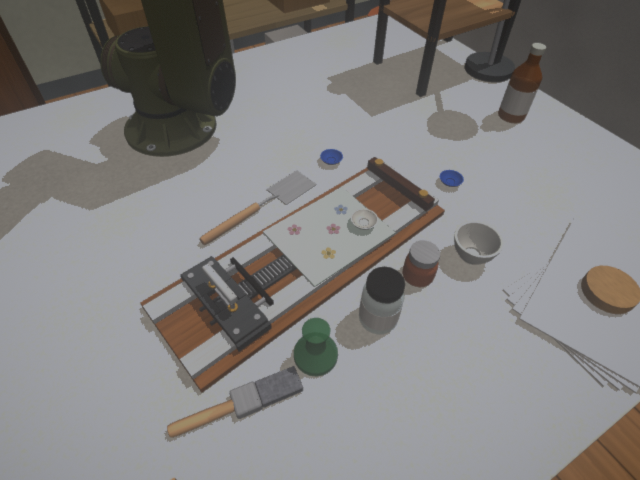

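Top view: stop plate around (402,256), its light release bar at (404,255), pad bar at (376,259), glass slab (245–342, 232–312), dish (264,263) and fence (203,287). In the scene view the stop is on the left and the fence at the upper right. Next I'll measure them.

```bash
python3 - <<'E'
from h import *
im=dict(np.load("top1.npz")); W=cloud(im); px=im["pixels"]
hsv=cv2.cvtColor(px,cv2.COLOR_BGR2HSV)
v,u=np.mgrid[0:480,0:640]
roi=(u>180)&(u<460)&(v>200)&(v<335)
# plane rays
T=im["T"]
def ray(p,z):
    d=np.array([(p[0]-im["cx"])/im["fx"],-(p[1]-im["cy"])/im["fy"],-1]); d=T[:3,:3]@d; o=T[:3,3]
    return o+d*(z-o[2])/d[2]
def rect(m,z,name):
    m=m.astype(np.uint8); n,l,st,c=cv2.connectedComponentsWithStats(m); k=1+np.argmax(st[1:,4]); m=(l==k)
    pts=np.argwhere(m)[:,::-1]; P=np.array([ray(p,z)[:2] for p in pts],np.float32)
    r=cv2.minAreaRect(P); print(name,len(pts),"c",np.round(r[0],4),"size",np.round(r[1],4),"ang",round(r[2],2),"z",np.round(np.nanpercentile(W[...,2][m],[5,50,95]),3))
Z=W[...,2]
rect(roi&(Z>0.075)&(Z<0.1)&(u>340),0.089,"bar depth")
rect(roi&(hsv[...,2]>150)&(hsv[...,1]<60)&(u>393)&(u<416)&(v>228)&(v<280),0.089,"bar colour")
rect(roi&(hsv[...,2]<90)&(u>378)&(Z>0.035),0.045,"plate")
rect(roi&(hsv[...,2]<80)&(u>365)&(u<384),0.045,"pad")
rect(roi&(u<225)&(Z>0.04)&(Z<0.07),0.054,"fence")
rect(roi&(u<225)&(hsv[...,2]<90),0.054,"fence col")
rect(roi&(u>240)&(u<290)&(Z>0.041)&(Z<.06),0.05,"dish")
rect(roi&(u>228)&(u<350)&(hsv[...,2]>165)&(hsv[...,1]<40),0.034,"slab?")
rect((Z>0.011)&(Z<0.1)&(u>175)&(u<470)&(v>195)&(v<340)&~((v<225)&(u<380)),0.016,"board")
for uu in (228,240,250,300,335,345,360,376,390,404): 
    print(uu,np.round(Z[250:275:6,uu],3))
cv2.imwrite("pics/crop.png",cv2.resize(px[195:340,175:465],None,fx=2.7,fy=2.7,interpolation=cv2.INTER_CUBIC))
E
```

```text
bar depth 307 c [ 0.5543 -0.095 ] size [0.0848 0.0157] ang 8.7 z [0.081 0.087 0.09 ]Traceback (most recent call last):
  File "<stdin>", line 17, in <module>
  File "<stdin>", line 12, in rect
    return _wrapfunc(a, 'argmax', axis=axis, out=out, **kwds)
    return bound(*args, **kwds)
ValueError: attempt to get argmax of an empty sequence
```

```bash
cat >> h.py <<'E'
def ray(im,p,z):
    T=im["T"]; d=np.array([(p[0]-im["cx"])/im["fx"],-(p[1]-im["cy"])/im["fy"],-1]); d=T[:3,:3]@d; o=T[:3,3]
    return o+d*(z-o[2])/d[2]
def rect(im,W,m,z,name):
    m=m.astype(np.uint8); n,l,st,c=cv2.connectedComponentsWithStats(m)
    if n<2: print(name,"none"); return
    m=(l==1+np.argmax(st[1:,4]))
    P=np.array([ray(im,p,z)[:2] for p in np.argwhere(m)[:,::-1]],np.float32)
    r=cv2.minAreaRect(P); print(name,len(P),"c",np.round(r[0],4),"size",np.round(r[1],4),"ang",round(r[2],2),"z",np.round(np.nanpercentile(W[...,2][m],[5,50,95]),3))
    return cv2.boxPoints(r)
E
python3 - <<'E'
from h import *
im=dict(np.load("top1.npz")); W=cloud(im); px=im["pixels"]
hsv=cv2.cvtColor(px,cv2.COLOR_BGR2HSV); Z=W[...,2]
v,u=np.mgrid[0:480,0:640]
roi=(u>180)&(u<460)&(v>200)&(v<335)
R=lambda m,z,n: rect(im,W,m,z,n)
R(roi&(hsv[...,2]<90)&(u>384)&(Z>0.035),0.045,"plate")
R(roi&(hsv[...,2]<80)&(u>365)&(u<384),0.045,"pad")
f=R(roi&(u<225)&(Z>0.045)&(Z<0.07),0.054,"fence")
R(roi&(u>240)&(u<290)&(Z>0.041)&(Z<.06),0.05,"dish")
s=R(roi&(u>228)&(u<350)&(hsv[...,2]>130)&(hsv[...,1]<40),0.034,"slab?")
R((Z>0.011)&(Z<0.1)&(u>175)&(u<460)&(v>205)&(v<335),0.016,"board")
th=np.radians(8.5); ax=np.array([-np.sin(th),np.cos(th)]); b=np.array([.5543,-.095])
for n,q in(("fence",f),("slab",s)):
    if q is not None: print(n,"along y from bar (mm)",np.round((q-b)@ax*1000,1))
cv2.imwrite("pics/crop.png",cv2.resize(px[195:340,175:465],None,fx=2.7,fy=2.7,interpolation=cv2.INTER_CUBIC))
E
```

```text
plate 1795 c [ 0.5539 -0.0947] size [0.1785 0.067 ] ang 8.89 z [0.038 0.044 0.047]
pad 566 c [ 0.5619 -0.0384] size [0.0368 0.1478] ang 89.4 z [0.014 0.031 0.044]
fence 858 c [0.4857 0.33  ] size [0.1691 0.0236] ang 9.19 z [0.049 0.053 0.06 ]
dish 307 c [0.5362 0.2049] size [0.0496 0.0518] ang 0.02 z [0.042 0.046 0.051]
slab? 6131 c [0.5112 0.1642] size [0.1615 0.2489] ang 7.4 z [0.029 0.033 0.036]
board 23169 c [0.5256 0.0813] size [0.1994 0.5866] ang 9.13 z [0.013 0.03  0.049]
fence along y from bar (mm) [441.3 417.7 419.7 443.3]
slab along y from bar (mm) [388.7 139.9 136.8 385.6]
```

View pics/crop.png

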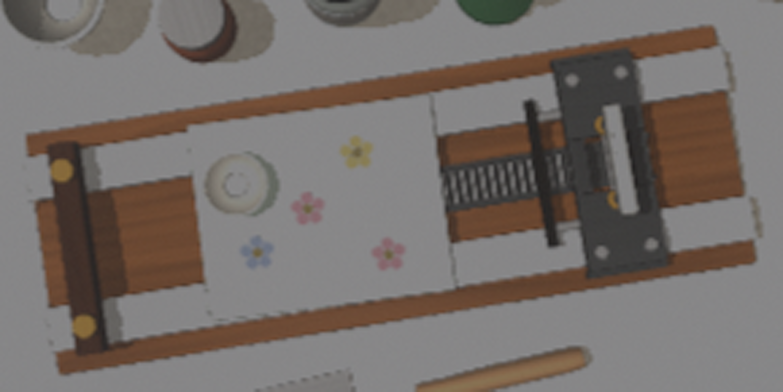

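Yaw is about 9.1° and the bar is at (0.554, −0.095). The fence face lies about 419 mm ahead of the stop origin, so I need about 168 mm of travel for half press. The slab is about 80 mm short of the fence. Approaching now.

Emit:
carry_out:
  targets:
    - {"delta_pos":[0.6,0.79,0],"rotation":[0,0,-0.19]}
    - {"delta_pos":[0.6,0.79,0],"rotation":[0,0,-0.19]}
    - {"delta_pos":[0.6,0.79,0],"rotation":[0,0,-0.19]}
    - {"delta_pos":[0.6,0.79,0],"rotation":[0,0,-0.19]}
    - {"delta_pos":[0.6,0.79,0],"rotation":[0,0,-0.19]}
  hand: 1
  grip_force: 80

```text
clock: 0.72
tool_pos: [0.2825, -0.4489, 0.2418]
ee_rot: [-2.038, -2.39, -0.0]
force: [0.2, -0.2, 0.2]
width: 1.001
```

Emit:
carry_out:
  targets:
    - {"delta_pos":[0.6,0.79,-0.1],"rotation":[0,0,0]}
    - {"delta_pos":[0.6,0.79,-0.1],"rotation":[0,0,0]}
    - {"delta_pos":[0.6,0.79,-0.1],"rotation":[0,0,0]}
    - {"delta_pos":[0.6,0.79,-0.1],"rotation":[0,0,0]}
    - {"delta_pos":[0.6,0.79,-0.1],"rotation":[0,0,0]}

```text
clock: 1.35
tool_pos: [0.3724, -0.3304, 0.2268]
ee_rot: [-2.036, -2.391, -0.0]
force: [-0.7, -0.1, 0.7]
width: 0.999
```

Emit:
carry_out:
  targets:
    - {"delta_pos":[0.6,0.79,-0.1],"rotation":[0,0,0]}
    - {"delta_pos":[0.6,0.79,-0.1],"rotation":[0,0,0]}
    - {"delta_pos":[0.6,0.79,-0.1],"rotation":[0,0,0]}
    - {"delta_pos":[0.6,0.79,-0.1],"rotation":[0,0,0]}
    - {"delta_pos":[0.6,0.79,-0.1],"rotation":[0,0,0]}

```text
clock: 1.98
tool_pos: [0.4624, -0.212, 0.2118]
ee_rot: [-2.036, -2.391, 0.0]
force: [0.1, 0.3, -0.0]
width: 1.002
```

Emit:
carry_out:
  targets:
    - {"delta_pos":[0.6,0.79,0],"rotation":[0,0,0]}
    - {"delta_pos":[0.6,0.79,0],"rotation":[0,0,0]}
    - {"delta_pos":[0.6,0.79,0],"rotation":[0,0,0]}
    - {"delta_pos":[0.6,0.75,0],"rotation":[0,0,0]}
    - {"delta_pos":[0,0,0],"rotation":[0,0,0]}

```text
clock: 2.6
tool_pos: [0.5344, -0.118, 0.2112]
ee_rot: [-2.033, -2.393, 0.002]
force: [-0.2, 0.2, 0.9]
width: 0.999
```

```bash
python3 - <<'E'
from h import *
from scipy.spatial.transform import Rotation as Rn
s=get_state(); R=Rn.from_rotvec(s["ee_rot"]).as_matrix(); print(s["clock"],s["tool_pos"],s["force"],"tool x ang",np.degrees(np.arctan2(R[1,0],R[0,0])),"z",R[:,2])
im=get_image("wrist"); W=cloud(im); Z=W[...,2]; cv2.imwrite("pics/w1.png",im["pixels"])
tool=s["tool_pos"]
near=(np.hypot(W[...,0]-.554,W[...,1]+.095)<.07)
rect(im,W,near&(Z>0.08)&(Z<0.1),0.089,"bar wrist")
E
```

```text
2.6 [ 0.53444552 -0.1180024   0.21120151] [-0.15164789  0.23176472  0.91119103] tool x ang 99.28013712438418 z [-1.90992213e-03  2.66222041e-04 -9.99998141e-01]
bar wrist 2059 c [ 0.5512 -0.0954] size [0.0863 0.0141] ang 9.19 z [0.086 0.088 0.09 ]
```

View pics/w1.png

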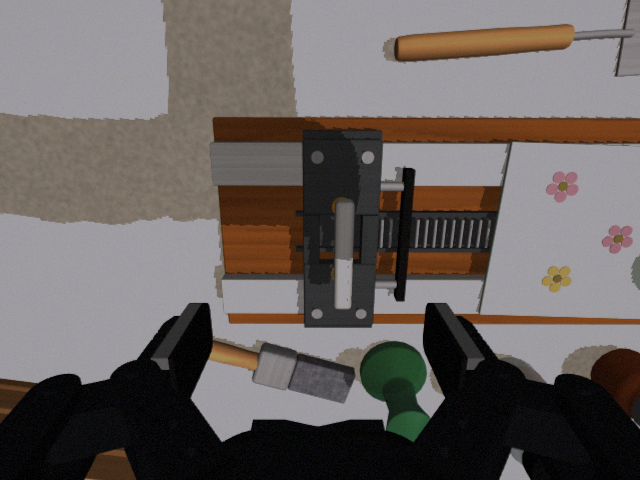

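Wrist view: bar upright at (344,255), pad at (404,235), slab edge at about x 495 and turned about 2° in the holder. The bar is measured at (0.5512, −0.0954) with size 86×14 mm, which agrees with the sizes given. Descending over it.

Emit:
carry_out:
  targets:
    - {"delta_pos":[0.3,0.38,0],"rotation":[0,0,0]}
    - {"delta_pos":[0.28,0.37,0],"rotation":[0,0,0]}
    - {"delta_pos":[0,0,-0.8],"rotation":[0,0,0]}
    - {"delta_pos":[0,0,-0.8],"rotation":[0,0,0]}
    - {"delta_pos":[0,0,-0.8],"rotation":[0,0,0]}

```text
clock: 3.28
tool_pos: [0.5517, -0.0965, 0.1395]
ee_rot: [-2.037, -2.392, -0.0]
force: [0.1, 0.2, -0.5]
width: 1.002
```

Emit:
carry_out:
  targets:
    - {"delta_pos":[0,0,-0.7],"rotation":[0,0,0]}
    - {"delta_pos":[0,0,-0.6],"rotation":[0,0,0]}
    - {"delta_pos":[0,0,-0.5],"rotation":[0,0,0]}
    - {"delta_pos":[0,0,-0.4],"rotation":[0,0,0]}
    - {"delta_pos":[0,0,0],"rotation":[0,0,0]}

```text
clock: 3.9
tool_pos: [0.551, -0.0968, 0.0733]
ee_rot: [-2.036, -2.391, 0.002]
force: [-0.1, -0.2, 0.3]
width: 1.003
```

Emit:
carry_out:
  targets:
    - {"delta_pos":[0,0,0],"rotation":[0,0,0]}
    - {"delta_pos":[0,0,0],"rotation":[0,0,0]}
    - {"delta_pos":[0,0,0],"rotation":[0,0,0]}
    - {"delta_pos":[0,0,0],"rotation":[0,0,0]}
    - {"delta_pos":[0,0,0],"rotation":[0,0,0]}
  hand: 0

```text
clock: 4.53
tool_pos: [0.5516, -0.0969, 0.0748]
ee_rot: [2.036, 2.392, 0.0]
force: [0.5, 0.1, 3.3]
width: 0.146
```

Emit:
carry_out:
  targets:
    - {"delta_pos":[0,0,0],"rotation":[0,0,0]}
    - {"delta_pos":[0,0,0],"rotation":[0,0,0]}
    - {"delta_pos":[0,0,0],"rotation":[0,0,0]}
    - {"delta_pos":[0,0,0],"rotation":[0,0,0]}
    - {"delta_pos":[0,0,0],"rotation":[0,0,0]}

```text
clock: 5.15
tool_pos: [0.5516, -0.0969, 0.0748]
ee_rot: [2.036, 2.392, 0.0]
force: [-1.6, 0.5, 5.3]
width: 0.143
```

Emit:
carry_out:
  targets:
    - {"delta_pos":[0,0,0.1],"rotation":[0,0,0]}
    - {"delta_pos":[0,0,0.1],"rotation":[0,0,0]}
    - {"delta_pos":[0,0,0.1],"rotation":[0,0,0]}
    - {"delta_pos":[0,0,0.1],"rotation":[0,0,0]}
    - {"delta_pos":[0,0,0],"rotation":[0,0,0]}

```text
clock: 5.78
tool_pos: [0.5512, -0.0956, 0.0828]
ee_rot: [-2.035, -2.389, -0.001]
force: [8.2, 0.5, -14.4]
width: 0.141
```

```bash
python3 - <<'E'
from h import *
print(get_state()["force"],get_state()["tool_pos"])
im=get_image("top"); W=cloud(im)
im=get_image("wrist"); W=cloud(im); Z=W[...,2]; cv2.imwrite("pics/w2.png",im["pixels"])
near=(np.hypot(W[...,0]-.5516,W[...,1]+.0965)<.05)&(Z>0.07)&(Z<0.115)
print(near.sum(),np.round(np.nanpercentile(Z[near],[5,25,50,75,95]),4))
E
```

```text
[  8.1527152    0.53430335 -14.38175388] [ 0.5512028  -0.09563485  0.08282302]
11238 [0.0851 0.0955 0.0964 0.0974 0.1109]
```

View pics/w2.png

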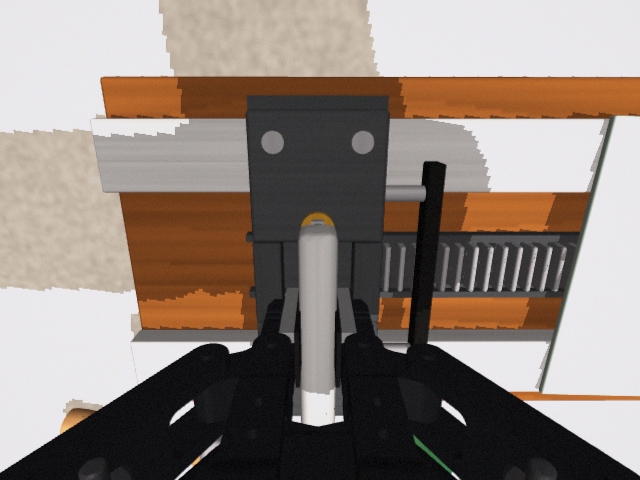

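The bar has risen about 8 mm: its top went from 0.088 to 0.0964. I'll lift a little more and ease the sideways 8 N, then start the slide.

Emit:
carry_out:
  targets:
    - {"delta_pos":[0.025,0,0.05],"rotation":[0,0,0]}
    - {"delta_pos":[0.025,0,0.05],"rotation":[0,0,0]}
    - {"delta_pos":[0,0,0],"rotation":[0,0,0]}
    - {"delta_pos":[0,0,0],"rotation":[0,0,0]}
    - {"delta_pos":[0,0,0],"rotation":[0,0,0]}

```text
clock: 6.5
tool_pos: [0.5517, -0.0969, 0.088]
ee_rot: [-2.035, -2.389, 0.003]
force: [-1.5, 0.6, -14.2]
width: 0.147
```

Emit:
carry_out:
  targets:
    - {"delta_pos":[-0.01,0.06,0],"rotation":[0,0,0]}
    - {"delta_pos":[-0.02,0.12,0],"rotation":[0,0,0]}
    - {"delta_pos":[-0.02,0.12,0],"rotation":[0,0,0]}
    - {"delta_pos":[-0.02,0.12,0],"rotation":[0,0,0]}
    - {"delta_pos":[-0.01,0.06,0],"rotation":[0,0,0]}

```text
clock: 7.12
tool_pos: [0.5495, -0.0823, 0.0887]
ee_rot: [-2.036, -2.39, 0.003]
force: [-4.4, -0.2, -14.6]
width: 0.147
```

Emit:
carry_out:
  targets:
    - {"delta_pos":[-0.04,0.12,-0.02],"rotation":[0,0,0]}
    - {"delta_pos":[-0.03,0.15,-0.02],"rotation":[0,0,0]}
    - {"delta_pos":[-0.024,0.15,0],"rotation":[0,0,0]}
    - {"delta_pos":[-0.024,0.15,0],"rotation":[0,0,0]}
    - {"delta_pos":[-0.024,0.15,0],"rotation":[0,0,0]}

```text
clock: 7.75
tool_pos: [0.546, -0.0605, 0.0879]
ee_rot: [-2.036, -2.391, 0.001]
force: [-5.0, -0.3, -14.7]
width: 0.143
```

Emit:
carry_out:
  targets:
    - {"delta_pos":[-0.024,0.15,0],"rotation":[0,0,0]}
    - {"delta_pos":[-0.024,0.15,0],"rotation":[0,0,0]}
    - {"delta_pos":[-0.024,0.15,0],"rotation":[0,0,0]}
    - {"delta_pos":[-0.02,0.12,0],"rotation":[0,0,0]}
    - {"delta_pos":[-0.01,0.08,0],"rotation":[0,0,0]}

```text
clock: 8.38
tool_pos: [0.5428, -0.041, 0.0879]
ee_rot: [-2.036, -2.391, 0.001]
force: [-4.3, -1.0, -15.4]
width: 0.147
```

```bash
python3 - <<'E'
from h import *
s=get_state();print(s["force"],s["tool_pos"])
im=get_image("top"); W=cloud(im); Z=W[...,2]; px=im["pixels"]
hsv=cv2.cvtColor(px,cv2.COLOR_BGR2HSV);v,u=np.mgrid[0:480,0:640]
f=rect(im,W,(u>180)&(u<225)&(v>230)&(v<335)&(Z>0.045)&(Z<0.07),0.054,"fence")
d=rect(im,W,(u>225)&(u<290)&(v>230)&(v<300)&(Z>0.041)&(Z<.06),0.05,"dish")
cv2.imwrite("pics/t2.png",cv2.resize(px[195:340,175:465],None,fx=2.7,fy=2.7,interpolation=cv2.INTER_CUBIC))
w=get_image("wrist");cv2.imwrite("pics/w3.png",w["pixels"])
E
```

```text
[ -4.27881972  -1.03005068 -15.44232685] [ 0.54281006 -0.04097674  0.08789199]
fence 862 c [0.4857 0.3299] size [0.1691 0.0238] ang 9.19 z [0.049 0.053 0.06 ]
dish 87 c [0.5547 0.2098] size [0.0131 0.0423] ang 16.0 z [0.042 0.047 0.05 ]
```

View pics/w3.png

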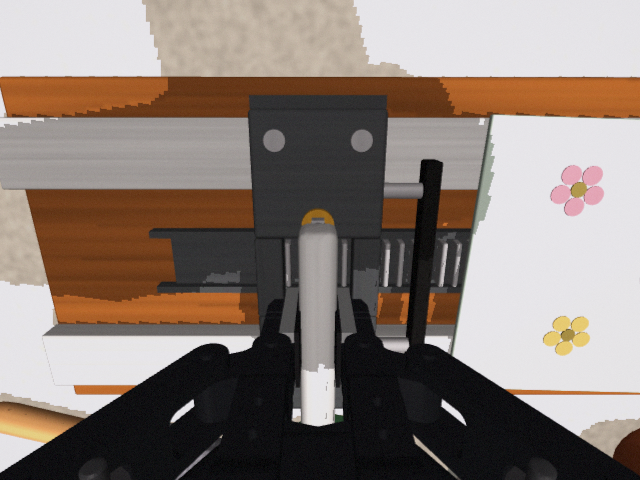

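Wrist view: pad front at about x 435, slab edge at x 455–490, so the gap is roughly 14–23 mm. No contact yet. Going on at about 20 mm/s.

Emit:
carry_out:
  targets:
    - {"delta_pos":[-0.03,0.08,-0.03],"rotation":[0,0,0]}
    - {"delta_pos":[-0.023,0.08,-0.02],"rotation":[0,0,0]}
    - {"delta_pos":[-0.013,0.08,0],"rotation":[0,0,0]}
    - {"delta_pos":[-0.013,0.08,0],"rotation":[0,0,0]}
    - {"delta_pos":[-0.013,0.08,0],"rotation":[0,0,0]}

```text
clock: 9.1
tool_pos: [0.5408, -0.029, 0.0868]
ee_rot: [2.036, 2.392, 0.001]
force: [-1.5, -1.0, -14.5]
width: 0.146
```

Emit:
carry_out:
  targets:
    - {"delta_pos":[-0.01,0.06,0],"rotation":[0,0,0]}
    - {"delta_pos":[-0.01,0.06,0],"rotation":[0,0,0]}
    - {"delta_pos":[-0.01,0.06,0],"rotation":[0,0,0]}
    - {"delta_pos":[-0.01,0.06,0],"rotation":[0,0,0]}
    - {"delta_pos":[-0.01,0.06,0],"rotation":[0,0,0]}

```text
clock: 9.72
tool_pos: [0.5393, -0.0204, 0.0868]
ee_rot: [2.036, 2.391, 0.001]
force: [1.8, -1.9, -14.1]
width: 0.145
```

Emit:
carry_out:
  targets:
    - {"delta_pos":[-0.013,0.08,0],"rotation":[0,0,0]}
    - {"delta_pos":[-0.013,0.08,0],"rotation":[0,0,0]}
    - {"delta_pos":[-0.013,0.08,0],"rotation":[0,0,0]}
    - {"delta_pos":[-0.013,0.08,0],"rotation":[0,0,0]}
    - {"delta_pos":[-0.013,0.08,0],"rotation":[0,0,0]}

```text
clock: 10.35
tool_pos: [0.5373, -0.0081, 0.0868]
ee_rot: [2.036, 2.392, 0.001]
force: [3.6, -2.2, -14.8]
width: 0.146
```

Emit:
carry_out:
  targets:
    - {"delta_pos":[-0.013,0.08,0],"rotation":[0,0,0]}
    - {"delta_pos":[-0.013,0.08,0],"rotation":[0,0,0]}
    - {"delta_pos":[-0.013,0.08,0],"rotation":[0,0,0]}
    - {"delta_pos":[-0.013,0.08,0],"rotation":[0,0,0]}
    - {"delta_pos":[-0.013,0.08,0],"rotation":[0,0,0]}

```text
clock: 10.98
tool_pos: [0.5353, 0.0039, 0.0868]
ee_rot: [2.036, 2.392, 0.001]
force: [3.6, -2.1, -14.7]
width: 0.144
```

Emit:
carry_out:
  targets:
    - {"delta_pos":[-0.013,0.08,0],"rotation":[0,0,0]}
    - {"delta_pos":[-0.013,0.08,0],"rotation":[0,0,0]}
    - {"delta_pos":[-0.013,0.08,0],"rotation":[0,0,0]}
    - {"delta_pos":[-0.013,0.08,0],"rotation":[0,0,0]}
    - {"delta_pos":[-0.013,0.08,0],"rotation":[0,0,0]}

```text
clock: 11.6
tool_pos: [0.5334, 0.0159, 0.0868]
ee_rot: [2.036, 2.392, 0.001]
force: [6.3, -1.3, -15.4]
width: 0.15
```

```bash
python3 - <<'E'
from h import *
s=get_state();print(s["force"],s["tool_pos"])
w=get_image("top");cv2.imwrite("pics/t3.png",cv2.resize(w["pixels"][195:340,175:465],None,fx=2.7,fy=2.7,interpolation=cv2.INTER_CUBIC))
w=get_image("scene");cv2.imwrite("pics/s3.png",w["pixels"][120:400,120:480])
E
```

```text
[  6.3067821   -1.29386474 -15.37298609] [0.53340474 0.01591189 0.0867718 ]
```

View pics/s3.png

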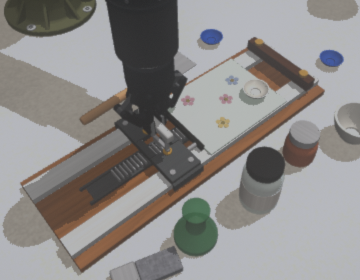

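Scene view: the pad lies along the slab's near edge, the dish stands at (255,90), and about 45 mm is left to the fence. I'll ease the sideways force and continue.

Emit:
carry_out:
  targets:
    - {"delta_pos":[0.005,0.08,0],"rotation":[0,0,0]}
    - {"delta_pos":[0.005,0.08,0],"rotation":[0,0,0]}
    - {"delta_pos":[-0.013,0.08,0],"rotation":[0,0,0]}
    - {"delta_pos":[-0.013,0.08,0],"rotation":[0,0,0]}
    - {"delta_pos":[-0.013,0.08,0],"rotation":[0,0,0]}

```text
clock: 12.32
tool_pos: [0.5317, 0.0277, 0.0862]
ee_rot: [-2.036, -2.391, 0.002]
force: [-1.5, -3.5, -15.5]
width: 0.144
```

Emit:
carry_out:
  targets:
    - {"delta_pos":[-0.013,0.08,0],"rotation":[0,0,0]}
    - {"delta_pos":[-0.013,0.08,0],"rotation":[0,0,0]}
    - {"delta_pos":[-0.013,0.08,0],"rotation":[0,0,0]}
    - {"delta_pos":[-0.013,0.08,0],"rotation":[0,0,0]}
    - {"delta_pos":[-0.012,0.07,0],"rotation":[0,0,0]}

```text
clock: 12.95
tool_pos: [0.5299, 0.0394, 0.0863]
ee_rot: [-2.036, -2.391, 0.002]
force: [-3.6, -3.2, -14.6]
width: 0.149
```

Emit:
carry_out:
  targets:
    - {"delta_pos":[-0.008,0.05,0],"rotation":[0,0,0]}
    - {"delta_pos":[-0.008,0.05,0],"rotation":[0,0,0]}
    - {"delta_pos":[-0.008,0.05,0],"rotation":[0,0,0]}
    - {"delta_pos":[-0.008,0.05,0],"rotation":[0,0,0]}
    - {"delta_pos":[-0.008,0.05,0],"rotation":[0,0,0]}

```text
clock: 13.58
tool_pos: [0.5287, 0.0469, 0.0863]
ee_rot: [-2.036, -2.391, 0.001]
force: [-4.3, -3.0, -14.2]
width: 0.148
```

Emit:
carry_out:
  targets:
    - {"delta_pos":[-0.006,0.04,0],"rotation":[0,0,0]}
    - {"delta_pos":[-0.006,0.04,0],"rotation":[0,0,0]}
    - {"delta_pos":[-0.006,0.04,0],"rotation":[0,0,0]}
    - {"delta_pos":[-0.006,0.04,0],"rotation":[0,0,0]}
    - {"delta_pos":[-0.006,0.04,0],"rotation":[0,0,0]}

```text
clock: 14.2
tool_pos: [0.5278, 0.0528, 0.0863]
ee_rot: [-2.036, -2.391, 0.002]
force: [-3.4, -2.8, -13.8]
width: 0.142
```

Emit:
carry_out:
  targets:
    - {"delta_pos":[-0.012,0.04,0],"rotation":[0,0,0]}
    - {"delta_pos":[-0.012,0.04,0],"rotation":[0,0,0]}
    - {"delta_pos":[-0.006,0.04,0],"rotation":[0,0,0]}
    - {"delta_pos":[-0.006,0.04,0],"rotation":[0,0,0]}
    - {"delta_pos":[-0.006,0.04,0],"rotation":[0,0,0]}

```text
clock: 14.82
tool_pos: [0.5268, 0.0589, 0.0864]
ee_rot: [-2.037, -2.392, 0.001]
force: [-3.3, -2.8, -14.0]
width: 0.147
```

Emit:
carry_out:
  targets:
    - {"delta_pos":[-0.004,0.03,0],"rotation":[0,0,0]}
    - {"delta_pos":[-0.004,0.03,0],"rotation":[0,0,0]}
    - {"delta_pos":[-0.004,0.03,0],"rotation":[0,0,0]}
    - {"delta_pos":[-0.004,0.03,0],"rotation":[0,0,0]}
    - {"delta_pos":[0,0,0],"rotation":[0,0,0]}

```text
clock: 15.45
tool_pos: [0.5262, 0.0626, 0.0864]
ee_rot: [-2.036, -2.391, 0.001]
force: [-5.2, -2.6, -14.7]
width: 0.15
```

```bash
python3 - <<'E'
from h import *
s=get_state();print(s["force"],s["tool_pos"])
im=get_image("wrist");px=im["pixels"];cv2.imwrite("pics/w4.png",px)
E
```

```text
[ -5.20393758  -2.61454165 -14.6734544 ] [0.52621733 0.06258587 0.08639678]
```

View pics/w4.png

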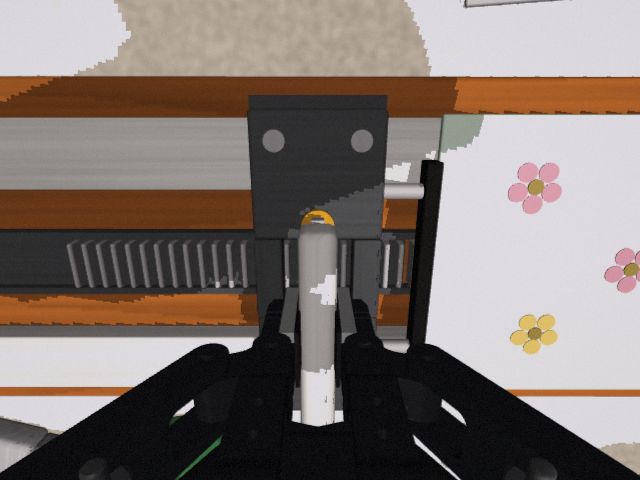

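Wrist view: slab edge at x≈440, flush and parallel with the pad at 430. The pad is not yet pressed in. Inching on, watching the axial force.

Emit:
carry_out:
  targets:
    - {"delta_pos":[-0.01,0.02,0],"rotation":[0,0,0]}
    - {"delta_pos":[-0.01,0.02,0],"rotation":[0,0,0]}
    - {"delta_pos":[-0.006,0.02,0],"rotation":[0,0,0]}
    - {"delta_pos":[-0.003,0.02,0],"rotation":[0,0,0]}
    - {"delta_pos":[-0.003,0.02,0],"rotation":[0,0,0]}

```text
clock: 16.12
tool_pos: [0.5257, 0.0655, 0.0867]
ee_rot: [2.037, 2.392, 0.0]
force: [-2.2, -5.6, -14.2]
width: 0.15
```

Emit:
carry_out:
  targets:
    - {"delta_pos":[-0.003,0.02,0],"rotation":[0,0,0]}
    - {"delta_pos":[-0.003,0.02,0],"rotation":[0,0,0]}
    - {"delta_pos":[-0.003,0.02,0],"rotation":[0,0,0]}
    - {"delta_pos":[-0.003,0.02,0],"rotation":[0,0,0]}
    - {"delta_pos":[-0.003,0.02,0],"rotation":[0,0,0]}

```text
clock: 16.75
tool_pos: [0.5252, 0.0685, 0.0866]
ee_rot: [2.037, 2.392, 0.0]
force: [-0.9, -5.1, -15.3]
width: 0.15
```

```bash
python3 - <<'E'
from h import *
s=get_state();print(s["force"],s["tool_pos"])
im=get_image("top");px=im["pixels"]; W=cloud(im)
cv2.imwrite("pics/t4.png",cv2.resize(px[230:345,180:330],None,fx=5,fy=5,interpolation=cv2.INTER_CUBIC))
im=get_image("wrist");cv2.imwrite("pics/w5.png",im["pixels"])
E
```

```text
[ -0.8605259   -5.14964326 -15.2711863 ] [0.52517807 0.06845249 0.08661698]
```

View pics/t4.png

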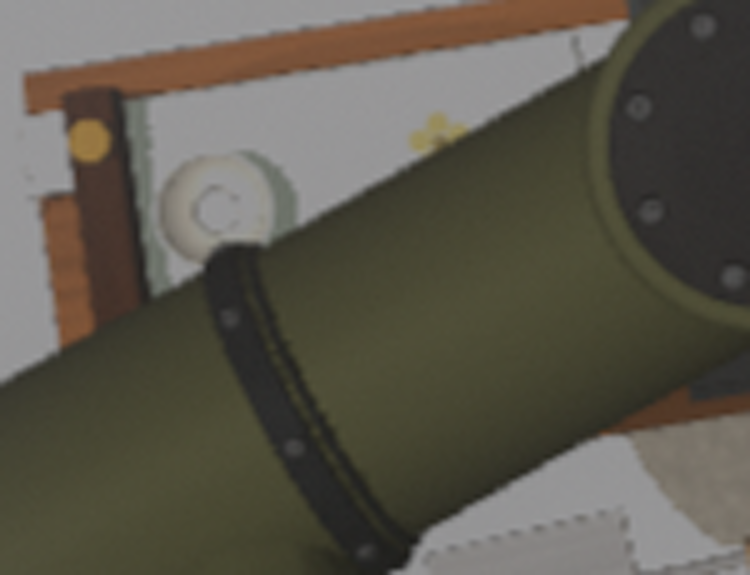

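Axial force rose from about 2 N to about 5 N, and the top view shows the slab edge at the fence with the dish standing at crop (220,210). I'll get the pad compression from its shift in the wrist pictures, numerically.

```bash
cat > pad.py <<'E'
import cv2,numpy as np,sys
def edges(f,rows=(168,182)):
    g=cv2.imread(f,0).astype(float)[rows[0]:rows[1]].mean(0)
    d=np.gradient(cv2.GaussianBlur(g[None],(5,1),0)[0])
    # plate right edge (dark->light ~386), pad right edge (dark->light ~440)
    pl=370+np.argmax(d[370:400]); pr=395+np.argmax(d[395:460]); pf=395+np.argmin(d[395:450])
    return pl,pf,pr
for f in sys.argv[1:]: print(f,edges(f))
E
python3 pad.py pics/w3.png pics/w4.png pics/w5.png
```

```text
pics/w3.png (np.int64(384), np.int64(419), np.int64(441))
pics/w4.png (np.int64(385), np.int64(420), np.int64(442))
pics/w5.png (np.int64(384), np.int64(414), np.int64(436))
```

Pad is in about 2.8 mm (6 px at 2.13 px/mm), so the fence contact was at y≈0.0655. I'll advance 6 mm more.

Emit:
carry_out:
  targets:
    - {"delta_pos":[-0.006,0.04,0],"rotation":[0,0,0]}
    - {"delta_pos":[-0.006,0.04,0],"rotation":[0,0,0]}
    - {"delta_pos":[-0.006,0.04,0],"rotation":[0,0,0]}
    - {"delta_pos":[-0.006,0.04,0],"rotation":[0,0,0]}
    - {"delta_pos":[-0.006,0.04,0],"rotation":[0,0,0]}

```text
clock: 17.48
tool_pos: [0.5243, 0.0741, 0.0867]
ee_rot: [2.037, 2.391, -0.001]
force: [-1.5, -6.7, -13.9]
width: 0.151
```

Emit:
carry_out:
  targets:
    - {"delta_pos":[0,0,0],"rotation":[0,0,0]}
    - {"delta_pos":[0,0,0],"rotation":[0,0,0]}
    - {"delta_pos":[0,0,0],"rotation":[0,0,0]}
    - {"delta_pos":[0,0,0],"rotation":[0,0,0]}
    - {"delta_pos":[0,0,0],"rotation":[0,0,0]}

```text
clock: 18.1
tool_pos: [0.5243, 0.0742, 0.0866]
ee_rot: [2.037, 2.391, -0.0]
force: [-0.4, -6.0, -14.6]
width: 0.146
```

```bash
python3 - <<'E'
from h import *
s=get_state();print(s["force"],s["tool_pos"])
im=get_image("wrist");cv2.imwrite("pics/w6.png",im["pixels"])
E
python3 pad.py pics/w4.png pics/w5.png pics/w6.png
```

```text
[ -0.40865911  -5.96522386 -14.58232689] [0.52426908 0.07417645 0.08663181]
pics/w4.png (np.int64(385), np.int64(420), np.int64(442))
pics/w5.png (np.int64(384), np.int64(414), np.int64(436))
pics/w6.png (np.int64(384), np.int64(402), np.int64(424))
```

Pad is in about 8.5 mm (18 px), force about 6 N, so it is half way. I'll lower the bar part way while holding position, then open.

Emit:
carry_out:
  targets:
    - {"delta_pos":[0,0,-0.06],"rotation":[0,0,0]}
    - {"delta_pos":[0,0,-0.06],"rotation":[0,0,0]}
    - {"delta_pos":[0,0,-0.05],"rotation":[0,0,0]}
    - {"delta_pos":[0,0,0],"rotation":[0,0,0]}
    - {"delta_pos":[0,0,0],"rotation":[0,0,0]}

```text
clock: 18.77
tool_pos: [0.5243, 0.0742, 0.0818]
ee_rot: [2.037, 2.391, -0.0]
force: [-1.4, -6.1, -13.4]
width: 0.145
```

Emit:
carry_out:
  targets:
    - {"delta_pos":[0,0,0],"rotation":[0,0,0]}
    - {"delta_pos":[0,0,0],"rotation":[0,0,0]}
    - {"delta_pos":[0,0,0],"rotation":[0,0,0]}
    - {"delta_pos":[0,0,0],"rotation":[0,0,0]}
    - {"delta_pos":[0,0,0],"rotation":[0,0,0]}
  hand: 1

```text
clock: 19.4
tool_pos: [0.5244, 0.0747, 0.0818]
ee_rot: [2.036, 2.392, 0.001]
force: [0.0, 0.0, 0.3]
width: 1.001
```

```bash
python3 - <<'E'
from h import *
s=get_state();print(s["force"],s["tool_pos"],s["width"])
im=get_image("wrist");cv2.imwrite("pics/w7.png",im["pixels"]);W=cloud(im);Z=W[...,2]
near=(np.hypot(W[...,0]-.5243,W[...,1]-.0742)<.05)&(Z>0.07)&(Z<0.11)
rect(im,W,near,0.089,"bar")
E
python3 pad.py pics/w4.png pics/w6.png pics/w7.png
```

```text
[0.02719453 0.00096672 0.34323058] [0.52438947 0.07465853 0.08177664] 1.0006146572862844
bar 6982 c [0.5232 0.0716] size [0.0873 0.0136] ang 9.17 z [0.086 0.088 0.09 ]
pics/w4.png (np.int64(385), np.int64(420), np.int64(442))
pics/w6.png (np.int64(384), np.int64(402), np.int64(424))
pics/w7.png (np.int64(380), np.int64(404), np.int64(426))
```

View pics/w7.png

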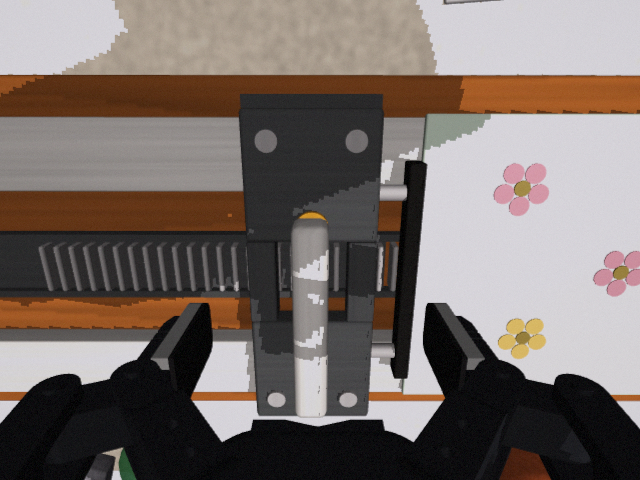

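The bar dropped: its top is at 0.088, the same as at the start when it was down. The stop slipped back about 3 mm into a notch, and the pad (front edge x≈426, slab touching it) is still pressed. Retracting up, then a check.

Emit:
carry_out:
  targets:
    - {"delta_pos":[0,0,0.5],"rotation":[0,0,0]}
    - {"delta_pos":[0,0,0.8],"rotation":[0,0,0]}
    - {"delta_pos":[0,0,0.9],"rotation":[0,0,0]}
    - {"delta_pos":[0,0,0.9],"rotation":[0,0,0]}
    - {"delta_pos":[0,0,0.6],"rotation":[0,0,0]}

```text
clock: 20.08
tool_pos: [0.5246, 0.0745, 0.195]
ee_rot: [2.036, 2.391, 0.003]
force: [0.2, 0.4, -0.5]
width: 0.999
```

Emit:
carry_out:
  targets:
    - {"delta_pos":[-0.7,0,0.3],"rotation":[0,0,0]}
    - {"delta_pos":[-0.7,0,0],"rotation":[0,0,0]}
    - {"delta_pos":[-0.4,0,0],"rotation":[0,0,0]}
    - {"delta_pos":[0,0,0],"rotation":[0,0,0]}
    - {"delta_pos":[0,0,0],"rotation":[0,0,0]}

```text
clock: 20.7
tool_pos: [0.4704, 0.0745, 0.2014]
ee_rot: [-2.037, -2.392, 0.0]
force: [0.2, 0.3, 0.1]
width: 1.002
```

```bash
python3 - <<'E'
from h import *
s=get_state();print(s["clock"],s["force"],s["tool_pos"])
im=get_image("wrist");px=im["pixels"];cv2.imwrite("pics/w8.png",px);W=cloud(im);Z=W[...,2]
near=(np.hypot(W[...,0]-.5243,W[...,1]-.0742)<.06)
rect(im,W,near&(Z>0.07)&(Z<0.11),0.089,"bar")
th=np.radians(9.17); ax=np.array([-np.sin(th),np.cos(th)]); ex=np.array([np.cos(th),np.sin(th)])
o=np.array([.5232,.0716]); g=cv2.cvtColor(px,cv2.COLOR_BGR2GRAY)
L=(W[...,:2]-o)@ax; X=(W[...,:2]-o)@ex
# dark profile along holder y, on a strip at holder x between -55 and -45 mm
for a,b in((-.055,-.042),(.042,.055)):
    m=(X>a)&(X<b)&(L>-.06)&(L<.09)
    bins=np.arange(-.06,.09,.001); i=np.digitize(L[m],bins)
    prof=[(int(round(1000*bins[k-1])),int(g[m][i==k].mean()),round(float(np.median(Z[m][i==k])),3)) for k in range(1,len(bins)) if (i==k).any()]
    print([p for p in prof if 20<=p[0]<=66]); print([p[:2] for p in prof if -40<=p[0]<=-25])
E
```

```text
20.7 [0.18548798 0.3208302  0.13491306] [0.47044393 0.07452824 0.20137241]
bar 1992 c [0.523 0.072] size [0.0883 0.014 ] ang 9.16 z [0.085 0.088 0.09 ]
[(20, 48, 0.045), (21, 47, 0.045), (22, 48, 0.045), (23, 48, 0.045), (24, 48, 0.045), (25, 48, 0.045), (26, 47, 0.045), (27, 47, 0.045), (28, 48, 0.045), (29, 46, 0.045), (30, 45, 0.045), (31, 57, 0.044), (32, 90, 0.039), (33, 107, 0.03), (34, 136, 0.03), (35, 137, 0.03), (36, 123, 0.033), (37, 127, 0.03), (38, 122, 0.03), (39, 118, 0.031), (40, 100, 0.03), (41, 101, 0.03), (42, 98, 0.031), (43, 99, 0.031), (44, 97, 0.03), (45, 46, 0.033), (46, 11, 0.042), (47, 13, 0.043), (48, 11, 0.044), (49, 10, 0.27), (50, 10, 0.043), (51, 9, 0.269), (52, 11, 0.156), (53, 5, 0.225), (54, 5, 0.224), (55, 91, 0.035), (56, 97, 0.035), (57, 61, 0.262), (58, 65, 0.26), (59, 56, 0.259), (60, 57, 0.257), (61, 58, 0.255), (62, 33, 0.255), (63, 23, 0.255), (64, 28, 0.255), (65, 25, 0.256), (66, 30, 0.256)]
[(-40, 33), (-39, 42), (-38, 36), (-37, 34), (-36, 45), (-35, 51), (-34, 27), (-33, 8), (-32, 5), (-31, 15), (-30, 27), (-29, 29), (-28, 25), (-27, 20),
[... 284 characters left out ...]
 72, 0.026), (36, 71, 0.027), (37, 74, 0.028), (38, 72, 0.027), (39, 71, 0.027), (40, 71, 0.026), (41, 75, 0.029), (42, 79, 0.029), (43, 69, 0.028), (44, 59, 0.025), (45, 38, 0.037), (46, 25, 0.034), (47, 15, 0.042), (48, 13, 0.042), (49, 12, 0.043), (50, 12, 0.042), (51, 12, 0.042), (52, 30, 0.042), (53, 83, 0.042), (55, 153, 0.034), (56, 152, 0.034), (57, 153, 0.034), (58, 153, 0.034), (59, 153, 0.034), (60, 153, 0.034), (61, 152, 0.034), (62, 153, 0.034), (63, 152, 0.034), (64, 153, 0.034), (65, 153, 0.034), (66, 153, 0.034)]
[(-40, 92), (-39, 76), (-38, 69), (-37, 69), (-36, 79), (-35, 81), (-34, 55), (-32, 33), (-31, 39), (-30, 47), (-29, 48), (-28, 49), (-27, 48), (-26, 46), (-25, 45)]
```

View pics/w8.png

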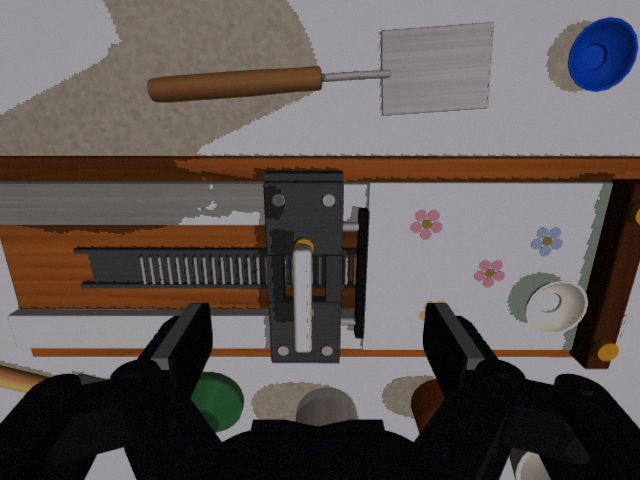

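Wrist view from above: bar down at (303,298), pad (363,270) against the slab edge (369), the slab up to the fence (595,270) and the dish standing at (556,307). The pad face is about 22.3 mm ahead of the plate edge against 28 mm when free, so it is pressed in about 5.7 mm. The other neighbouring notch would give about 13.7 mm, so this one is nearest to half. Handing in.

```bash
python3 -c "
from cell import *
print(sign_off())"
```

```text
the job is handed in; nothing more can be done
None
```

I lifted the release bar and slid the stop up to the slab. I pushed the slab home against the fence until the pad was about 8.5 mm in, reading about 6 N, then let go. The job is handed in and reported no verdict; the robot's clock read about 21 s.

**Last checks**
- **Release bar:** its top measured 88 mm, the same as when it was down at the start, so I take the blade to be fully in a notch.
- **Slab and dish:** the slab lies against the fence and the pad, and the white dish is still standing on it.
- **Other things:** I did not measure them at the end. The last picture showed nothing knocked over, and the gripper read no outside force.

**Where the checks disagree**
- **Pad press:** the stop slipped back about 3 mm into the notch, so the pad now sits less than half way in. Three estimates gave 5.5–6 mm (last close look), about 5.9 mm (shift in the picture) and about 4.4 mm (the arm's own position).
- **Choice of notch:** going by the last close look, the next notch on would give about 13.7 mm, so this is the notch nearest to half way (9 mm), but only narrowly. On the 4.4 mm figure, the next notch would be slightly nearer.

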